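# Clip the tag's snap hook onto the sample carrier's eye

### The job

Take the tagged snap hook out of its holder and clip it onto the steel eye on the lid of the sample carrier: push the hook's sprung gate down against the eye's top bar until the eye is inside and the gate snaps shut. Then tug the hook upward with about 10 N (not over 20 N) to check that the gate holds, and let go, leaving it clipped on. Go gently: never put more than 25 N on the eye or the carrier, and leave the tube rack, the two test cassettes and the bottle where they are.

Things in the scene. Friction and masses are not known exactly. Their poses are not given: they have to be found in the camera images.
- hook: Loose steel snap hook with a blank white tag on top, standing mouth down; 95 mm tall, 44 mm wide along its x, 10 mm thick along its y, about 0.12 kg. Origin: centre of its underside, midway between the feet of its two legs; z up. The round legs (10 mm diameter) stand at x = -17 and +17 mm, leaving a mouth 24 mm wide, closed by the gate. Push it on with its y along the carrier's y, either way round.
- tag (a point): Centre of the hook's tag, 75 mm above its feet: a plate 36 mm (x) by 10 mm (y) by 40 mm tall, from 55 to 95 mm above the feet. Grip it across its 10 mm thickness, along the hook's y axis. Axes as the hook's.
- mouth (a point): Point at the level of the hook's feet, at x = +2 mm, y = 0 of the hook: best place for the eye's bar to enter. The bar's middle line must meet the gate between x = -2 and +8 mm; nearer the gate's pivot it jams, farther out it lands on the leg. Axes as the hook's.
- pivot (a point): The gate's pivot on the hook, at x = -13 mm, 6 mm above the feet. From it the gate, a flat bar 8 mm wide (y) and 4 mm thick, reaches across to x = +11.5 mm. It opens only inward (up); pushing it open takes about 3 to 9 N.
- crown (a point): Underside of the crown that joins the hook's legs, 38 mm above the feet, midway between them. The eye's bar must get about 26 to 32 mm above the feet (bar's middle) before the gate's end clears it and the gate snaps shut below it; at 35 mm the bar meets the crown, a hard stop.
- loop (a point): Centre of the hook's inner opening, 22 mm above its feet.
- gate (a joint): Angle of the hook's sprung gate: 0 = shut, about 1.1 rad = pushed far enough in to let the eye's bar pass. It springs shut by itself.
- carrier: Fixed sample carrier, a closed white box with a grey lid, 188 (x) by 138 (y) mm, 80 mm tall. Origin: centre of its underside. A steel eye stands in the middle of its lid.
- eye_foot (a point): Point on the top of the carrier's lid straight below the middle of the eye; axes as the carrier's. The eye is an upright D-shaped loop of 6 mm steel wire in the carrier's y-z plane: its level top bar runs along y, 26 mm long and straight; inside width 28 mm, or 22 mm between the collars at its foot (which end 34 mm below the middle of the bar).
- eye_range (a point): Point 48 mm above the lid, on the eye's middle line. It is NOT the bar itself: the eye is screwed in more or less, so the middle of its bar lies anywhere from 10 mm below to 10 mm above this point, different each time and not measured; find it by feel. Pushed down the eye does not give. Pulled up it is sprung: it gives from about 2.5 N, 5 N per mm, at most 8 mm.
- holder: Fixed grey block 90 (x) by 70 (y) by 26 mm. Origin: centre of its underside. Its slot, 48 mm (x) by 13 mm (y), 20 mm deep, holds the hook's feet 6 mm above the table; the hook lifts straight up out of it.
- tube_rack: Loose white rack of sample tubes, 70 by 130 mm, 78 mm tall: leave alone. Origin: centre of its underside.
- cassette_a: Loose flat white test cassette, 70 by 20 by 5 mm: leave alone. Origin: centre of its underside.
- cassette_b: Another such test cassette: leave alone.
- bottle: Loose white bottle, 48 mm diameter, 120 mm tall: leave alone. Origin: centre of its underside.
Mind the look-alikes: they are no part of the job. Leave any pink or purple look-alike of the carrier alone.

How it is judged:
On the way, in this order (a step that is already met when the one before it is completed fails the run):
1. the eye is inside the hook and the gate has snapped shut (hook over the eye, its feet less than 33 mm above the lid) (horizontal distance between loop and eye_foot below 0.022 m and value of joint gate below 0.12 rad and z of hook in the frame of eye_foot below 0.033 m and angle between hook's own z axis and vertical below 0.35 rad), for 0.1 s.
2. the hook is tugged upward against the shut gate with more than 6 N (horizontal distance between loop and eye_foot below 0.022 m and value of joint gate below 0.12 rad and contact force between gate and carrier above 6 N and z of hook in the frame of eye_foot above 0.025 m), for 0.15 s.
At the end, for the whole second after the job is handed in: The hook is clipped on the eye: gate shut (below 0.12 rad), the centre of its loop within 40 mm sideways of the eye's middle and 8 to 70 mm above the lid (it may stand or lean over), let go and at rest (value of joint gate below 0.12 rad and horizontal distance between loop and eye_foot below 0.04 m and z of loop in the frame of eye_foot between 0.008 and 0.07 m and linear speed of hook below 0.03 m/s); the robot touches nothing.
It fails at once if the hook is tugged against its gate with more than 20 N (contact force between gate and carrier above 20 N).
It fails at once if the hook presses on the eye or the carrier with more than 25 N (contact force between hook and carrier above 25 N).
It fails at once if the robot itself presses on the carrier or its eye with more than 25 N (contact force between any of the arm, the fingers and carrier above 25 N).
It fails at once if the tube rack, a cassette or the bottle is moved by more than 20 mm (distance of any of tube_rack, cassette_a, cassette_b, bottle from where it was at the start of the episode above 0.02 m).
It also fails if it takes over 61 s, if anything falls off the work surface, if the arm or the gripper's body presses on something with over 40 N, if the wrist force passes 120 N, or if a joint passes its speed limit or range.

### The arm

A 6-joint arm with a two-finger parallel gripper is mounted at the origin on the work surface. World frame = base frame: x ahead of the robot, y to its left, z up, the work surface at z = 0. Lengths are in m, angles in rad, forces in N, time in s.
With the tool pointing down it reaches from about 0.3 to 0.875 m from the base axis. Payload 6.4 kg.
Tool frame: the origin (TCP) lies at the very end of the fingers, on their centre line; the grasp point (between the pads) lies 19 mm behind it (ctrl.tcp_to_grasp is the distance from the TCP to the grasp point, in m); z points along the fingers, y is the direction in which the jaws open and shut (so a half turn about z gives the same grasp; the last joint's range is limited). The gripper opens to 85 mm and grips with 20 to 120 N. Pads are 22 mm wide; open, the fingers measure 114 mm over their backs; the gripper's body (76 mm by 85 mm) begins 54 mm behind the grasp point. The pads swing forward as they close: fully open they stand 13 mm farther back than shut.
Start: joints at [-1.449, 0.181, 1.607, -0, 1.354, -0.206], TCP at [0.185, -0.544, 0.198] pointing down, gripper open.
Joint ranges: [-2.99, 2.99], [-0.89, 2.07], [0.3, 2.58], [-1.14, 4.28], [0, 2.63], [-3.12, 3.12]. Speed limits (rad/s): [2.57, 2.57, 3.01, 3.14, 3.14, 3.14].

### API

Orientations are given as a unit quaternion [w, x, y, z].
In Python, from bench import ctrl gives the robot as it stands. The module is installed in compiled form; this text tells all that it offers.
- The arm moves only by the tool drive_tool, never from a script. Its argument "deltas" is a list of rows, each an object with "slide": the shift along the tool's x, y, z as a fraction of full scale, a list of three; "delta_rot": the turn, a rotation vector about the tool's x, y, z as a fraction of full scale, a list of three; "hand": the opening, from 0 (shut) to 1 (fully open). In form: [{"slide": [tx, ty, tz], "delta_rot": [wx, wy, wz], "hand": hand}, ...]. A call has exactly 5 rows; each row shifts and turns the commanded pose from where the row before left it, along the tool's axes as they then stand; what a row does not reach is not made up. Full scale, the value 1, is 50 mm for a shift and 180 degrees for a turn. A row lasts 1/8 s, in which the tool goes at most 62.5 mm and 10.7 degrees, less where a joint would pass 70% of its speed; a pose out of reach is approached as far as the arm can. A call with a number of a shift or a turn outside -1 to 1 is refused whole. A call with a gripper value outside its range is refused whole. The fingers move at their own pace and stop on an object; the grip force is fixed at half the most. Time passes only in rows, so rows that do not move let the fingers close, or fill a call up. It gives the time, the measured TCP pose, the force and the opening at its end, in the units of the state.
- ctrl.get_obs(): the state, without advancing time (a new reading comes with each control period).
- ctrl.camera(name): name is "scene" or "top" or "wrist"; returns a dict with "frame" (384x512x3 uint8, red, green, blue), "mtx" (3x3 intrinsics, pixels), "R" (3x3) and "t" (3): a world point X has camera coordinates R X + t. Camera axes: x right, y down, z forward; pixel columns grow to the right and rows downward; lengths in m; the calibration is good to about 2 mm. A picture is of the moment at which its call begins. There is no depth.
- ctrl.hand_in(): hands the job in, once; it reports no verdict.
The state is a dict: "time_s": time; "q": joint angles; "dq": joint speeds; "joint_efforts": joint torques, N m; "eef_pos": TCP position; "eef_rot": TCP orientation; "wrist_force": force on the tool from outside, world axes, zero at the start; "torque": the same for the moment, N m; "opening": opening from 0.0 (shut) to 1.0 (fully open).
Only numpy, scipy, OpenCV 4.12 (cv2) and the standard library are available. Lean on these libraries where they do the work, as an engineer would, in place of code of your own. Each camera call takes 0.05 s, during which the arm holds its last target.

## Working session

There is one attempt and no reset: what is moved stays moved. The work goes in short steps, Python scripts to look and compute and a tool call to move; the robot and the scene stay as the last step left them, time stands still between calls to the robot, and variables do not carry over. Pictures are saved under pics/ and viewed, and the job is handed in when it is done.

Besides the shell and the picture viewer there is one more tool, called after "Call:" as name([rows], argument=value, ...), one row to a line, values as JSON. drive_tool: Moves the arm, as the interface text tells. Its arguments: {"type":"object","properties":{"deltas":{"type":"array","items":{"type":"object","properties":{"slide":{"type":"array","items":{"type":"number"}},"delta_rot":{"type":"array","items":{"type":"number"}},"hand":{"type":"number"}}}}},"required":["deltas"]}

```bash
mkdir -p pics; ls
python3 - <<'E'
from bench import ctrl
import cv2,pickle
o=ctrl.get_obs();print(o, ctrl.tcp_to_grasp)
d={}
for n in ["scene","top","wrist"]:
    c=ctrl.camera(n);d[n]=c
    cv2.imwrite(f"pics/{n}0.png",cv2.cvtColor(c["frame"],cv2.COLOR_RGB2BGR))
    print(n,c["mtx"],c["R"],c["t"])
pickle.dump(d,open("cams0.pkl","wb"))
E
```

```text
pics
{'time_s': 0.0, 'q': array([-1.44932673e+00,  1.81571399e-01,  1.60800232e+00,  2.35836308e-05,
        1.35377946e+00, -2.06314339e-01]), 'dq': array([ 0.00081477,  0.00021915, -0.00067804, -0.0006044 ,  0.00220961,
        0.00142693]), 'joint_efforts': array([ 7.81897979e-04, -4.44872367e+01, -3.51340628e+01, -3.30524390e-04,
        9.03712789e-03, -1.28243357e-05]), 'eef_pos': array([ 0.18506089, -0.54376973,  0.19676987]), 'eef_rot': array([-8.78983722e-04,  9.86599780e-01,  1.63156670e-01,  4.88343142e-05]), 'wrist_force': array([-0.34245766,  0.0500264 ,  0.57976522]), 'torque': array([ 0.01820629, -0.03381679, -0.03237982]), 'opening': 1.003969433885099} 0.0187
scene [[376.39948091   0.         255.44586357]
 [  0.         376.39948091 191.72398767]
 [  0.           0.           1.        ]] [[ 0.68765746  0.72595124 -0.01104601]
 [ 0.51696659 -0.50026579 -0.69460757]
 [-0.50977717  0.47194166 -0.71930404]] [-0.31579401 -0.23649371  1.43972972]
top [[462.84267393   0.         255.7758485 ]
 [  0.         462.84267393 190.39290314]
 [  0.           0.           1.        ]] [[-0.01426751 -0.99981432  0.01295249]
 [-0.99295978  0.01264393 -0.11777522]
 [ 0.11758958 -0.01454166 -0.99295581]] [-0.085417    0.57903518  1.29346577]
wrist [[284.99234613   0.         258.24928024]
 [  0.         284.99234613 196.33098131]
 [  0.           0.           1.        ]] [[ 0.32149305 -0.94691    -0.00191649]
 [-0.91179557 -0.31011587  0.26917837]
 [-0.25548202 -0.08479153 -0.96308843]] [-0.57470558 -0.03403126  0.38037327]
```

View pics/scene0.png

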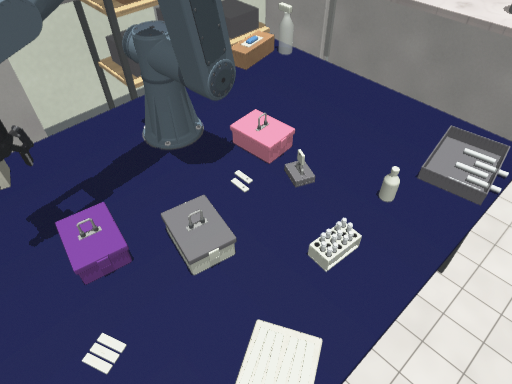

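View pics/top0.png

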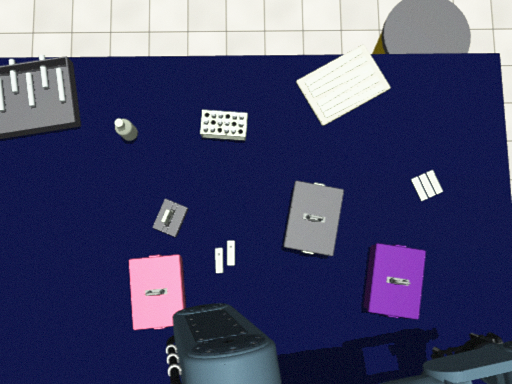

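View pics/wrist0.png

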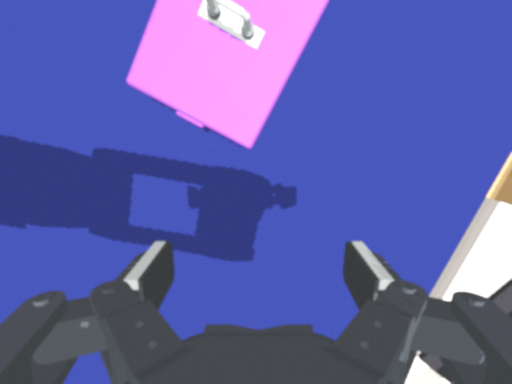

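The scene view shows the holder with the tagged hook near (300,170) and the grey-lid carrier near (199,232). In the top view they are at (170,218) and (314,218). The pink and purple boxes are the look-alikes. I'll enlarge both for measuring.

Run:
```python
import cv2
t=cv2.imread("pics/top0.png");s=cv2.imread("pics/scene0.png")
def crop(im,x0,y0,w,h,k,n):
    c=cv2.resize(im[y0:y0+h,x0:x0+w],None,fx=k,fy=k,interpolation=cv2.INTER_CUBIC);cv2.imwrite(n,c)
crop(t,140,190,60,55,10,"pics/t_hold.png")
crop(t,275,172,78,90,6,"pics/t_car.png")
crop(s,275,140,50,55,10,"pics/s_hold.png")
crop(s,155,190,90,85,7,"pics/s_car.png")
```

```text
(no output)
```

View pics/t_hold.png

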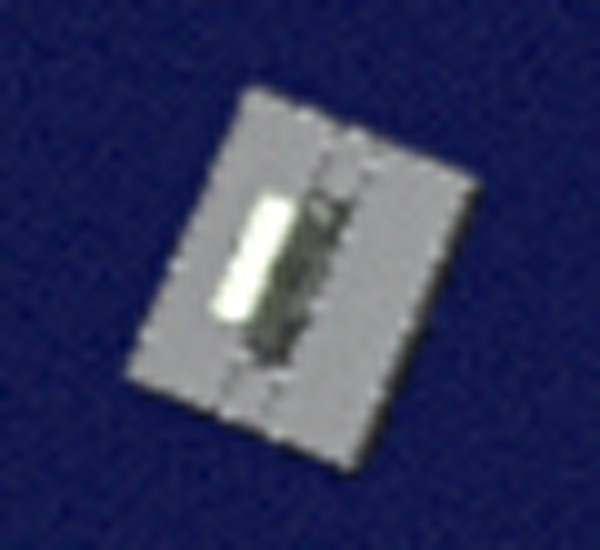

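View pics/t_car.png

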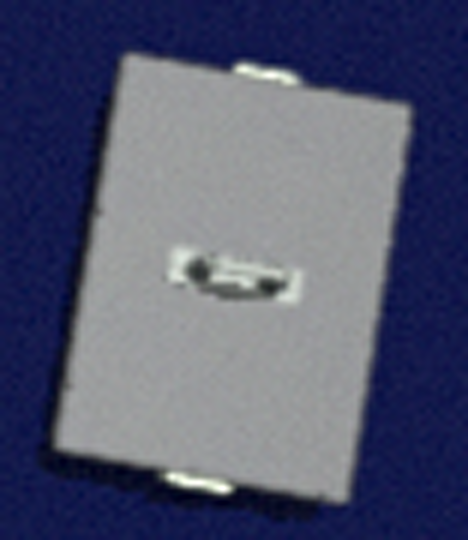

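View pics/s_hold.png

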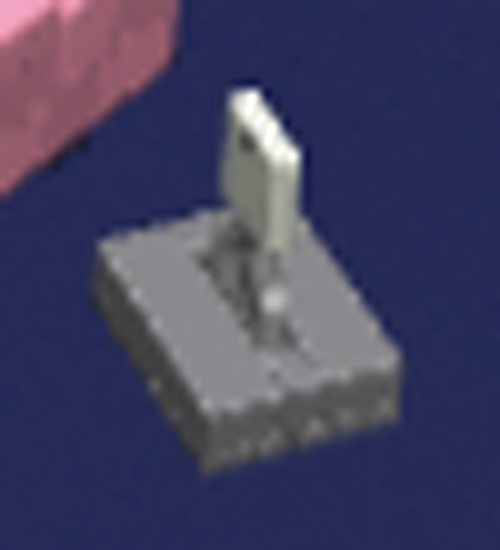

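View pics/s_car.png

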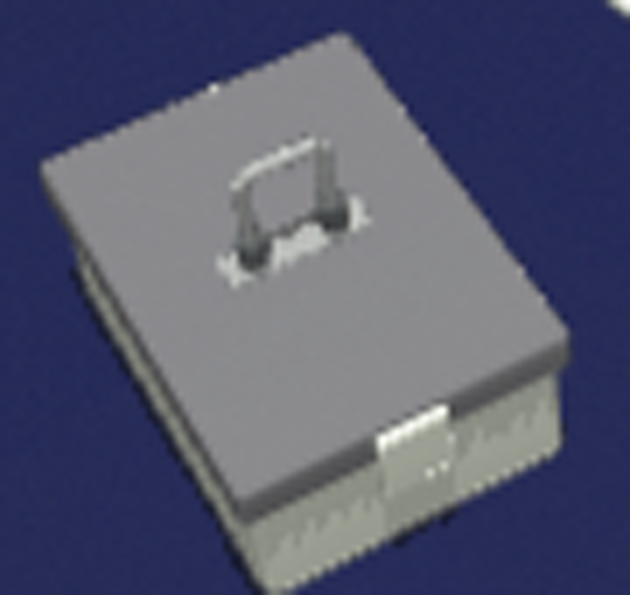

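```bash
cat > h.py <<'E'
import numpy as np,pickle
D=pickle.load(open("cams0.pkl","rb"))
def px(U,k,x0,y0): return ((U[0]+.5)/k-.5+x0,(U[1]+.5)/k-.5+y0)
def back(c,p,z):
    d=c["R"].T@np.linalg.solve(c["mtx"],[p[0],p[1],1.]);o=-c["R"].T@c["t"]
    return o+d*(z-o[2])/d[2]
def proj(c,X):
    v=c["mtx"]@(c["R"]@np.asarray(X)+c["t"]);return v[:2]/v[2]
E
python3 - <<'E'
from h import *
np.set_printoptions(precision=4,suppress=True)
T,S=D["top"],D["scene"]
def rep(n,c,P,k,x0,y0,z):
    W=np.array([back(c,px(p,k,x0,y0),z) for p in P])
    print(n,"cen",W.mean(0)[:2]);print(W[:,:2].tolist())
    for i in range(len(P)):
        e=W[(i+1)%len(P)]-W[i];print("  edge",np.linalg.norm(e),np.degrees(np.arctan2(e[1],e[0])))
rep("carT",T,[(122,52),(413,104),(350,502),(52,450)],6,275,172,.08)
rep("holdT",T,[(250,85),(480,182),(353,472),(127,376)],10,140,190,.026)
rep("tagT",T,[(268,195),(300,205),(240,322),(212,312)],10,140,190,.101)
rep("carS",S,[(42,165),(345,33),(570,337),(245,500)],7,155,190,.08)
rep("holdS",S,[(100,243),(212,420),(400,357)],10,275,140,.026)
rep("tagS",S,[(240,90),(298,152)],10,275,140,.101)
for z in(.118,.128,.138):rep("eyeS%g"%z,S,[(237,183),(320,143)],7,155,190,z)
E
```

```text
carT cen [ 0.4953 -0.2511]
[[0.5994954494112046, -0.20184701412786296], [0.5735026740618864, -0.3362015500324864], [0.3913847196060419, -0.3007593484106345], [0.41682619043969177, -0.16547518939086175]]
  edge 0.13684577336734546 -100.94940600040138
  edge 0.185534630166406 168.98725071054253
  edge 0.13765562872569584 79.34937979631191
  edge 0.18625511485030616 -11.261057633648972
holdT cen [0.5043 0.1538]
[[0.5600362681758408, 0.1693078566637316], [0.531193331085408, 0.10320552581875808], [0.44884316945227365, 0.13905876598411462], [0.47701425513800133, 0.20357595114024482]]
  edge 0.07212096202312476 -113.57345645244435
  edge 0.08981650155376844 156.47287255096276
  edge 0.07039941227867601 66.41176826635827
  edge 0.08981623988960143 -22.428834772905454
tagT cen [0.5051 0.1538]
[[0.5222347849894409, 0.1504441820498532], [0.519408291096126, 0.14178560837261905], [0.4880004800940937, 0.15768731577432796], [0.49079832938208356, 0.16524526931604142]]
  edge 0.009108236154878631 -108.07868860563063
  edge 0.03520390447420489 153.1470041285994
  edge 0.008059194896328321 69.686148453
[... 873 characters left out ...]
 -16.232197663553244
  edge 0.03426685216071579 163.76780233644675
eyeS0.118 cen [ 0.4862 -0.2452]
[[0.48335141957777905, -0.2625257051491896], [0.4891297395946047, -0.22797328686164464]]
  edge 0.0350322507374893 80.50608424976426
  edge 0.0350322507374893 -99.49391575023576
eyeS0.128 cen [ 0.4941 -0.2496]
[[0.49121981254425795, -0.26660656798367277], [0.49692107235060357, -0.23251494394395034]]
  edge 0.03456505739970979 80.50608424976433
  edge 0.03456505739970979 -99.49391575023569
eyeS0.138 cen [ 0.5019 -0.2539]
[[0.49908820551073696, -0.2706874308181559], [0.5047124051066024, -0.23705660102625614]]
  edge 0.0340978640619301 80.50608424976456
  edge 0.0340978640619301 -99.49391575023546
```

Call:
drive_tool([
  {"slide":[0,0,-0.4],"delta_rot":[0,0,0.058],"hand":0.6},
  {"slide":[0,0,-0.4],"delta_rot":[0,0,0.058],"hand":0.6},
  {"slide":[0,0,-0.4],"delta_rot":[0,0,0.058],"hand":0.6},
  {"slide":[0,0,-0.4],"delta_rot":[0,0,0.058],"hand":0.6},
  {"slide":[0,0,0],"delta_rot":[0,0,0],"hand":0.6},
])

```text
time_s: 0.78
eef_pos: [0.1853, -0.5453, 0.2791]
eef_rot: [0.001, 0.98, -0.198, 0.0]
wrist_force: [0.6, 0.7, -0.3]
opening: 0.601
```

```bash
cat > mv.py <<'E'
import sys
from bench import ctrl
import numpy as np
from scipy.spatial.transform import Rotation as Ro
def st():
    o=ctrl.get_obs();w,x,y,z=o["eef_rot"];R=Ro.from_quat([x,y,z,w]).as_matrix()
    return o,R
def show():
    o,R=st();yaw=np.degrees(np.arctan2(R[1,0],R[0,0]))
    print("t%.2f pos %s yaw %.2f zax %s F %s op %.3f q %s"%(o["time_s"],np.round(o["eef_pos"],4),yaw,np.round(R[:,2],3),np.round(o["wrist_force"],2),o["opening"],np.round(o["q"],2)))
def to(P):
    o,R=st();print("slide units total",np.round(R.T@(np.array(P)-o["eef_pos"])/.05,3))
if __name__=="__main__":
    show()
    if len(sys.argv)>3: to([float(a) for a in sys.argv[1:4]])
E
python3 mv.py .5045 .154 .2
```

```text
t0.78 pos [ 0.1853 -0.5453  0.2791] yaw -22.88 zax [ 0.    -0.003 -1.   ] F [ 0.59  0.66 -0.28] op 0.601 q [-1.45  0.12  1.51 -0.    1.51  0.52]
slide units total [  0.442 -15.371   1.543]
```

Call:
drive_tool([
  {"slide":[0.03,-1,0],"delta_rot":[0,0,0],"hand":0.6},
  {"slide":[0.03,-1,0],"delta_rot":[0,0,0],"hand":0.6},
  {"slide":[0.03,-1,0],"delta_rot":[0,0,0],"hand":0.6},
  {"slide":[0.03,-1,0],"delta_rot":[0,0,0],"hand":0.6},
  {"slide":[0.03,-1,0],"delta_rot":[0,0,0],"hand":0.6},
])

```text
time_s: 1.4
eef_pos: [0.2898, -0.3152, 0.2763]
eef_rot: [-0.001, 0.98, -0.197, -0.0]
wrist_force: [1.1, -0.0, 0.5]
opening: 0.599
```

Call:
drive_tool([
  {"slide":[0.03,-1,0],"delta_rot":[0,0,0],"hand":0.6},
  {"slide":[0.03,-1,0],"delta_rot":[0,0,0],"hand":0.6},
  {"slide":[0.03,-1,0],"delta_rot":[0,0,0],"hand":0.6},
  {"slide":[0.03,-1,0],"delta_rot":[0,0,0],"hand":0.6},
  {"slide":[0.03,-1,0],"delta_rot":[0,0,0],"hand":0.6},
])

```text
time_s: 2.02
eef_pos: [0.3941, -0.0881, 0.2766]
eef_rot: [-0.0, 0.98, -0.197, -0.0]
wrist_force: [0.8, -0.4, 0.1]
opening: 0.599
```

Call:
drive_tool([
  {"slide":[0.03,-1,0],"delta_rot":[0,0,0],"hand":0.6},
  {"slide":[0.03,-1,0],"delta_rot":[0,0,0],"hand":0.6},
  {"slide":[0.03,-1,0],"delta_rot":[0,0,0],"hand":0.6},
  {"slide":[0.03,-1,0],"delta_rot":[0,0,0],"hand":0.6},
  {"slide":[0.03,-1,0],"delta_rot":[0,0,0],"hand":0.6},
])

```text
time_s: 2.65
eef_pos: [0.4985, 0.139, 0.2763]
eef_rot: [0.0, 0.98, -0.197, -0.001]
wrist_force: [-0.2, -0.8, 0.5]
opening: 0.598
```

```bash
python3 mv.py .5045 .154 .2
cat > snap.py <<'E'
import sys,cv2,pickle
from bench import ctrl
n,tag=sys.argv[1:3]
c=ctrl.camera(n);pickle.dump(c,open(f"c_{tag}.pkl","wb"))
im=cv2.cvtColor(c["frame"],cv2.COLOR_RGB2BGR)
if len(sys.argv)>3:
    x,y,w,h,k=map(int,sys.argv[3:8]);im=cv2.resize(im[y:y+h,x:x+w],None,fx=k,fy=k,interpolation=cv2.INTER_CUBIC)
cv2.imwrite(f"pics/{tag}.png",im)
E
python3 snap.py wrist w1
```

```text
t2.65 pos [0.4985 0.139  0.2763] yaw -22.70 zax [-0.002 -0.    -1.   ] F [-0.2  -0.76  0.51] op 0.598 q [ 0.04 -0.01  1.65 -0.    1.5   2.01]
slide units total [-0.004 -0.324  1.525]
```

View pics/w1.png

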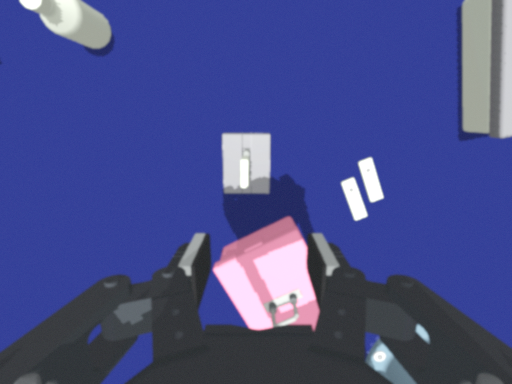

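The wrist view shows the holder straight ahead, with corners at about (222,133) and (271,193), and the tag at (244,174). I'll zoom in to check the position.

Run:
```python
import cv2
im=cv2.imread("pics/w1.png");cv2.imwrite("pics/w1z.png",cv2.resize(im[125:205,210:285],None,fx=7,fy=7,interpolation=cv2.INTER_CUBIC))
```

```text
(no output)
```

View pics/w1z.png

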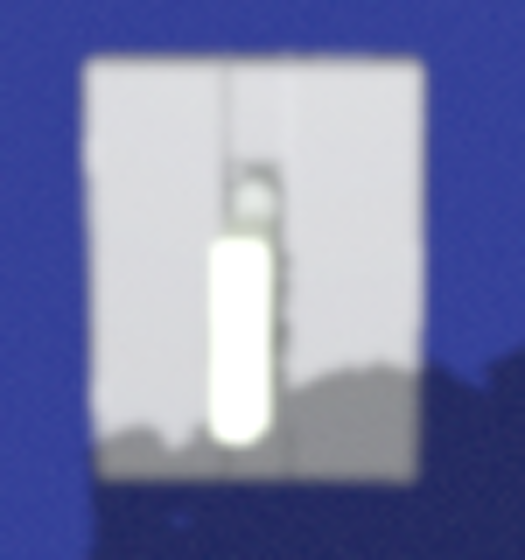

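Run:
```python
from h import *
c=pickle.load(open("c_w1.pkl","rb"))
for n,P,z in(("hold",[(85,57),(423,57),(420,482),(97,482)],.026),("tag",[(212,237),(270,237),(270,443),(212,443)],.101)):
    W=np.array([back(c,px(p,7,210,125),z)[:2] for p in P]);print(n,W.mean(0).round(4))
    for i in range(4):
        e=W[(i+1)%4]-W[i];print(round(np.linalg.norm(e),4),round(np.degrees(np.arctan2(e[1],e[0])),1))
```

```text
hold [0.5057 0.1558]
0.0708 -112.7
0.0923 157.5
0.0717 67.3
0.0922 -23.1
tag [0.5059 0.1554]
0.0103 -112.7
0.0376 156.7
0.0106 67.3
0.0376 -23.7
```

```bash
python3 mv.py .5055 .1548 .062
```

```text
t2.70 pos [0.4998 0.1436 0.276 ] yaw -22.57 zax [-0.001  0.004 -1.   ] F [-2.86  2.06 -1.44] op 0.598 q [ 0.05 -0.    1.65  0.    1.5   2.01]
slide units total [ 0.028 -0.237  4.28 ]
```

Call:
drive_tool([
  {"slide":[0,0,0.6],"delta_rot":[0,0,0.002],"hand":0.6},
  {"slide":[0,0,0.8],"delta_rot":[0,0,0],"hand":0.6},
  {"slide":[0,0,0.8],"delta_rot":[0,0,0],"hand":0.6},
  {"slide":[0,0,0],"delta_rot":[0,0,0],"hand":0.6},
  {"slide":[0,0,0],"delta_rot":[0,0,0],"hand":0.6},
])

```text
time_s: 3.32
eef_pos: [0.4992, 0.1373, 0.1686]
eef_rot: [-0.0, 0.979, -0.201, 0.0]
wrist_force: [0.0, 0.1, 0.4]
opening: 0.6
```

```bash
python3 mv.py .5055 .1548 .062
```

```text
t3.33 pos [0.4992 0.1373 0.1686] yaw -23.25 zax [ 0.001  0.    -1.   ] F [0.02 0.08 0.42] op 0.600 q [0.04 0.08 1.78 0.   1.28 2.02]
slide units total [-0.024 -0.371  2.132]
```

Call:
drive_tool([
  {"slide":[-0.024,-0.371,0],"delta_rot":[0,0,0],"hand":0.6},
  {"slide":[0,0,0.4],"delta_rot":[0,0,0],"hand":0.6},
  {"slide":[0,0,0],"delta_rot":[0,0,0],"hand":0.6},
  {"slide":[0,0,0],"delta_rot":[0,0,0],"hand":0.6},
  {"slide":[0,0,0],"delta_rot":[0,0,0],"hand":0.6},
])

```text
time_s: 3.95
eef_pos: [0.5057, 0.155, 0.1488]
eef_rot: [-0.0, 0.979, -0.202, 0.001]
wrist_force: [0.5, -0.2, -0.1]
opening: 0.599
```

```bash
python3 mv.py .5055 .1548 .062; python3 snap.py wrist w2
```

```text
t3.95 pos [0.5057 0.155  0.1488] yaw -23.33 zax [ 0.002  0.    -1.   ] F [ 0.51 -0.18 -0.07] op 0.599 q [0.07 0.13 1.77 0.   1.24 2.05]
slide units total [-0.004  0.007  1.737]
```

View pics/w2.png

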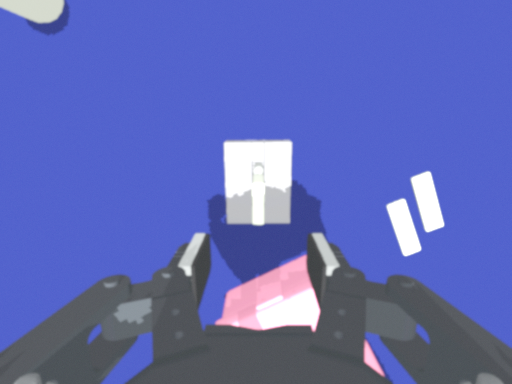

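The tag is at (258,190), centred between the fingers at about (195,250) and (322,250). I'll descend and grip.

Call:
drive_tool([
  {"slide":[0,0,0.6],"delta_rot":[0,0,0],"hand":0.6},
  {"slide":[0,0,0.6],"delta_rot":[0,0,0],"hand":0.6},
  {"slide":[0,0,0.5],"delta_rot":[0,0,0],"hand":0.6},
  {"slide":[0,0,0],"delta_rot":[0,0,0],"hand":0.6},
  {"slide":[0,0,0],"delta_rot":[0,0,0],"hand":0.6},
])

```text
time_s: 4.62
eef_pos: [0.5058, 0.1548, 0.0639]
eef_rot: [-0.0, 0.979, -0.202, 0.001]
wrist_force: [-0.2, -0.2, 1.6]
opening: 0.601
```

```bash
python3 mv.py .5055 .1548 .062; python3 snap.py wrist w3
```

```text
t4.62 pos [0.5058 0.1548 0.0639] yaw -23.34 zax [ 0.002  0.    -1.   ] F [-0.23 -0.22  1.56] op 0.601 q [0.07 0.24 1.83 0.   1.07 2.05]
slide units total [-0.006  0.004  0.038]
```

View pics/w3.png

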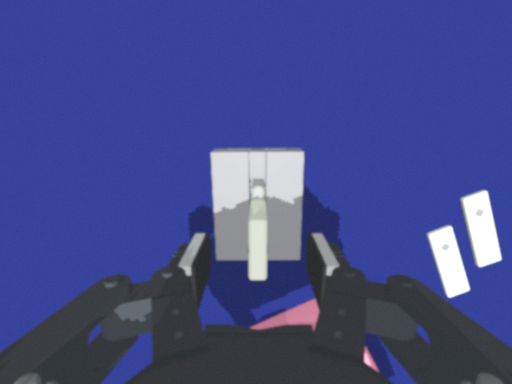

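The tag spans rows 200 to 280 at column 258, between the open fingers. Closing now.

Call:
drive_tool([
  {"slide":[0,0,0.03],"delta_rot":[0,0,0],"hand":0.3},
  {"slide":[0,0,0],"delta_rot":[0,0,0],"hand":0.0},
  {"slide":[0,0,0],"delta_rot":[0,0,0],"hand":0.0},
  {"slide":[0,0,0],"delta_rot":[0,0,0],"hand":0.0},
  {"slide":[0,0,0],"delta_rot":[0,0,0],"hand":0.0},
])

```text
time_s: 5.3
eef_pos: [0.5054, 0.1549, 0.0619]
eef_rot: [-0.0, 0.979, -0.202, 0.001]
wrist_force: [-0.6, 1.1, 6.8]
opening: 0.088
```

Call:
drive_tool([
  {"slide":[0,0,0],"delta_rot":[0,0,0],"hand":0.0},
  {"slide":[0,0,-0.2],"delta_rot":[0,0,0],"hand":0.0},
  {"slide":[0,0,-0.4],"delta_rot":[0,0,0],"hand":0.0},
  {"slide":[0,0,-0.4],"delta_rot":[0,0,0],"hand":0.0},
  {"slide":[0,0,-0.4],"delta_rot":[0,0,0],"hand":0.0},
])

```text
time_s: 5.92
eef_pos: [0.5045, 0.1548, 0.1319]
eef_rot: [0.0, 0.979, -0.202, -0.0]
wrist_force: [0.1, -0.2, -0.6]
opening: 0.092
```

Call:
drive_tool([
  {"slide":[0,0,-0.8],"delta_rot":[0,0,0],"hand":0.0},
  {"slide":[0,0,-0.8],"delta_rot":[0,0,0],"hand":0.0},
  {"slide":[0,0,-0.8],"delta_rot":[0,0,0],"hand":0.0},
  {"slide":[0,0,-0.8],"delta_rot":[0,0,0],"hand":0.0},
  {"slide":[0,0,0],"delta_rot":[0,0,0],"hand":0.0},
])

```text
time_s: 6.55
eef_pos: [0.5067, 0.155, 0.2953]
eef_rot: [-0.001, 0.979, -0.202, 0.003]
wrist_force: [0.6, -0.4, -1.4]
opening: 0.089
```

```bash
python3 mv.py .5055 .1548 .062; python3 snap.py wrist w4;python3 snap.py scene s4
```

```text
t6.55 pos [0.5067 0.155  0.2953] yaw -23.33 zax [ 0.007  0.    -1.   ] F [ 0.59 -0.41 -1.37] op 0.089 q [ 0.07  0.01  1.6  -0.    1.53  2.05]
slide units total [-0.049  0.027  4.665]
```

View pics/w4.png

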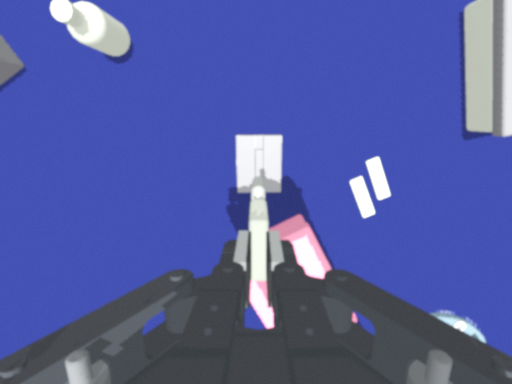

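View pics/s4.png

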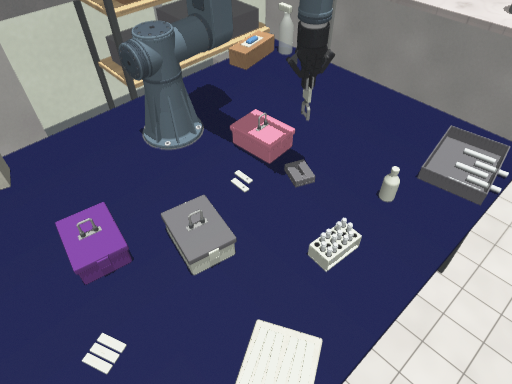

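Run:
```python
import cv2
im=cv2.imread("pics/s4.png");cv2.imwrite("pics/s4z.png",cv2.resize(im[60:130,275:335],None,fx=8,fy=8,interpolation=cv2.INTER_CUBIC))
im=cv2.imread("pics/w4.png");cv2.imwrite("pics/w4z.png",cv2.resize(im[120:300,210:310],None,fx=4,fy=4,interpolation=cv2.INTER_CUBIC))
```

```text
(no output)
```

View pics/s4z.png

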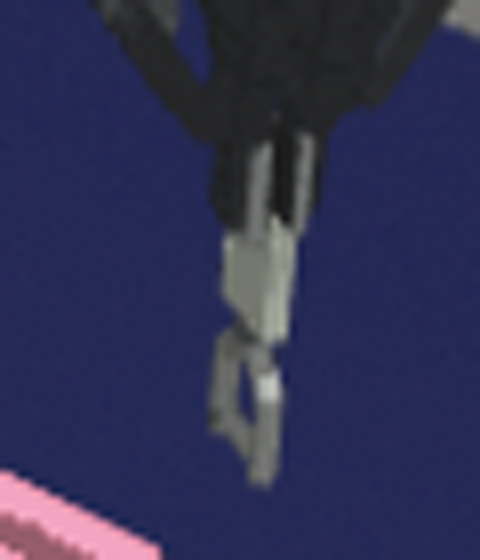

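View pics/w4z.png

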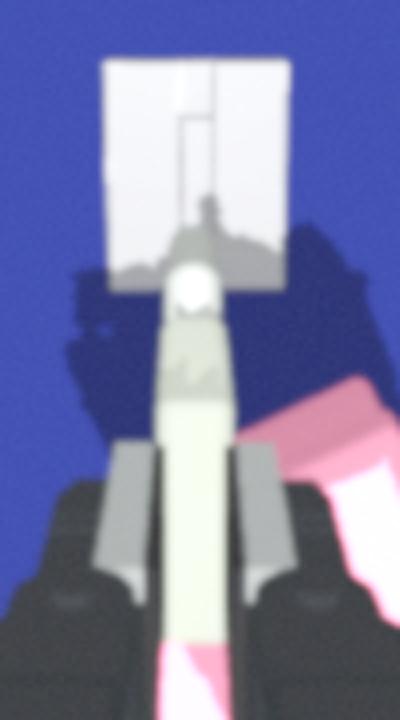

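Run:
```python
from h import *
c=D["scene"];print(-c["R"].T@c["t"], c["R"][2])
for P in([.45,-.15,.35],[.6,-.15,.35],[.65,-.2,.4]):print(P,proj(c,P),np.linalg.norm(np.array(P)+c["R"].T@c["t"]))
```

```text
[ 1.0733588  -0.56852709  0.86784483] [-0.50977717  0.47194166 -0.71930404]
[0.45, -0.15, 0.35] [204.94723438 118.8289399 ] 0.9120879237107282
[0.6, -0.15, 0.35] [248.04220563 147.93457315] 0.8169435365488695
[0.65, -0.2, 0.4] [245.89661953 151.16679834] 0.7307008076680183
```

Call:
drive_tool([
  {"slide":[0.6,0.7,-0.24],"delta_rot":[0,0,0],"hand":0.0},
  {"slide":[0.6,0.7,-0.24],"delta_rot":[0,0,0],"hand":0.0},
  {"slide":[0.6,0.7,-0.24],"delta_rot":[0,0,0],"hand":0.0},
  {"slide":[0.6,0.7,-0.24],"delta_rot":[0,0,0],"hand":0.0},
  {"slide":[0.6,0.7,-0.24],"delta_rot":[0,0,0],"hand":0.0},
])

```text
time_s: 7.28
eef_pos: [0.5727, -0.0665, 0.3492]
eef_rot: [-0.0, 0.979, -0.202, -0.002]
wrist_force: [1.4, 0.1, -0.8]
opening: 0.09
```

Call:
drive_tool([
  {"slide":[0.6,0.7,-0.24],"delta_rot":[0,0,0],"hand":0.0},
  {"slide":[0.6,0.7,-0.24],"delta_rot":[0,0,0],"hand":0.0},
  {"slide":[0,0,0],"delta_rot":[0,0,-0.054],"hand":0.0},
  {"slide":[0,0,0],"delta_rot":[0,0,-0.054],"hand":0.0},
  {"slide":[0,0,0],"delta_rot":[0,0,-0.054],"hand":0.0},
])

```text
time_s: 7.9
eef_pos: [0.5999, -0.1533, 0.3724]
eef_rot: [-0.001, 0.999, 0.053, -0.002]
wrist_force: [-0.6, -0.4, -1.4]
opening: 0.089
```

Call:
drive_tool([
  {"slide":[0,0,0],"delta_rot":[0,0,-0.054],"hand":0.0},
  {"slide":[0,0,0],"delta_rot":[0,0,-0.054],"hand":0.0},
  {"slide":[0,0,0],"delta_rot":[0,0,-0.054],"hand":0.0},
  {"slide":[0,0,0],"delta_rot":[0,0,-0.054],"hand":0.0},
  {"slide":[0,0,0],"delta_rot":[0,0,0],"hand":0.0},
])

```text
time_s: 8.52
eef_pos: [0.6, -0.1531, 0.3729]
eef_rot: [-0.001, 0.925, 0.38, -0.001]
wrist_force: [-0.5, -0.4, -1.0]
opening: 0.088
```

```bash
python3 mv.py;python3 snap.py scene s5
python3 - <<'E'
from h import *
from mv import *
import cv2
o,R=st();u,v=proj(D["scene"],o["eef_pos"]-[0,0,.03]);u,v=int(u),int(v)
im=cv2.imread("pics/s5.png");cv2.imwrite("pics/s5z.png",cv2.resize(im[v-35:v+35,u-35:u+35],None,fx=8,fy=8,interpolation=cv2.INTER_CUBIC))
E
```

```text
t8.53 pos [ 0.6    -0.1531  0.3729] yaw 44.61 zax [-0.003  0.002 -1.   ] F [-0.48 -0.41 -0.99] op 0.088 q [-0.44  0.2   1.24 -0.    1.71  0.35]
```

View pics/s5z.png

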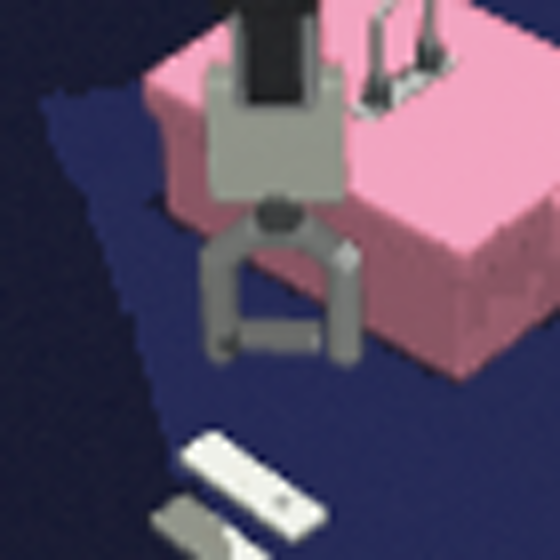

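The hook seen face-on: its pivot is at left (228,343) and the gate's free end at right (320,340). Image right is tool +x, so hook +x equals tool +x. Next I'll measure where the hook sits in the grip.

Run:
```python
from h import *
from mv import *
c=pickle.load(open("c_s5.pkl","rb"))
o,R=st();P=o["eef_pos"]
u,v=proj(D["scene"],P-[0,0,.03]);u,v=int(u),int(v)
f=lambda p:np.array([(p[0]+.5)/8-.5+u-35,(p[1]+.5)/8-.5+v-35])
# predicted points in tool frame with feet 56mm below tcp
g=lambda q:np.array([((a[0]) ) for a in q])
x=R[:,0]; 
def show2(n,dx,dz):
    w=proj(c,P+x*dx+np.array([0,0,dz]));print(n,((w-[u-35,v-35]+.5)*8-.5).round(1))
show2("tcp",0,0)
show2("legL foot",-.017,-.056);show2("legR foot",.017,-.056)
show2("tagBL",-.018,-.001);show2("tagBR",.018,-.001);show2("tagTL",-.018,.039);show2("tagTR",.018,.039)
show2("gateend",.0115,-.05);show2("crown underside",0,-.018)
```

```text
tcp [281.2 195.7]
legL foot [225.5 355.3]
legR foot [348.2 357.3]
tagBL [213.2 197.7]
tagBR [349.6 199.7]
tagTL [206.3  73. ]
tagTR [347.8  74.9]
gateend [328.  340.5]
crown underside [283.1 249.1]
```

```bash
python3 mv.py .4935 -.25 .25
```

```text
t8.57 pos [ 0.6001 -0.1531  0.3733] yaw 44.50 zax [-0.003  0.001 -1.   ] F [ 1.29  0.82 -1.27] op 0.089 q [-0.44  0.2   1.24 -0.    1.71  0.35]
slide units total [-2.876 -0.105  2.469]
```

Call:
drive_tool([
  {"slide":[-0.7,-0.02,0.4],"delta_rot":[0,0,0],"hand":0.0},
  {"slide":[-0.7,-0.02,0.4],"delta_rot":[0,0,0],"hand":0.0},
  {"slide":[-0.7,-0.02,0.4],"delta_rot":[0,0,0],"hand":0.0},
  {"slide":[-0.7,-0.02,0.4],"delta_rot":[0,0,0],"hand":0.0},
  {"slide":[0,0,0],"delta_rot":[0,0,0.052],"hand":0.0},
])

```text
time_s: 9.2
eef_pos: [0.4956, -0.2497, 0.2923]
eef_rot: [-0.002, 0.954, 0.299, -0.002]
wrist_force: [1.1, 0.5, -0.5]
opening: 0.09
```

Call:
drive_tool([
  {"slide":[0,0,0.2],"delta_rot":[0,0,0.052],"hand":0.0},
  {"slide":[0,0,0.2],"delta_rot":[0,0,0.052],"hand":0.0},
  {"slide":[0,0,0.2],"delta_rot":[0,0,0.052],"hand":0.0},
  {"slide":[0,0,0.2],"delta_rot":[0,0,0.052],"hand":0.0},
  {"slide":[0,0,0],"delta_rot":[0,0,0.051],"hand":0.0},
])

```text
time_s: 9.82
eef_pos: [0.4975, -0.2483, 0.2533]
eef_rot: [-0.001, 0.995, -0.103, -0.001]
wrist_force: [-0.9, -0.5, -1.2]
opening: 0.09
```

Call:
drive_tool([
  {"slide":[0,0,0],"delta_rot":[0,0,0],"hand":0.0},
  {"slide":[0,0,0],"delta_rot":[0,0,0],"hand":0.0},
  {"slide":[0,0,0],"delta_rot":[0,0,0],"hand":0.0},
  {"slide":[0,0,0],"delta_rot":[0,0,0],"hand":0.0},
  {"slide":[0,0,0],"delta_rot":[0,0,0],"hand":0.0},
])

```text
time_s: 10.45
eef_pos: [0.4984, -0.249, 0.2553]
eef_rot: [0.0, 0.995, -0.098, 0.0]
wrist_force: [0.4, -0.4, -1.5]
opening: 0.087
```

```bash
python3 mv.py .4935 -.25 .21; python3 snap.py wrist w6;python3 snap.py scene s6 155 150 100 100 6;python3 snap.py top t6 265 165 100 100 6
```

```text
t10.45 pos [ 0.4984 -0.249   0.2553] yaw -11.26 zax [ 0. -0. -1.] F [ 0.36 -0.37 -1.46] op 0.087 q [-0.68  0.1   1.58  0.    1.46  1.09]
slide units total [-0.091  0.039  0.905]
```

View pics/w6.png

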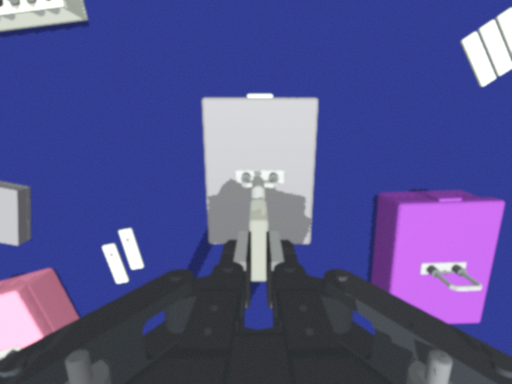

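View pics/s6.png

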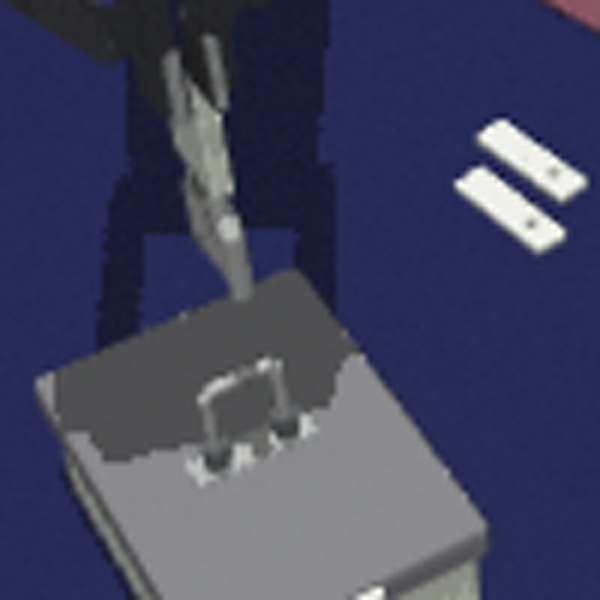

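In the wrist view the lid corners are (202,98), (318,98), (311,243) and (209,243), and the eye's base plate is centred at (260,177). I'll check these against the world position.

Run:
```python
from h import *
c=pickle.load(open("c_w6.pkl","rb"))
W=np.array([back(c,p,.08)[:2] for p in [(202,98),(318,98),(311,243),(209,243)]]);print(W.mean(0).round(4))
for i in range(4):
    e=W[(i+1)%4]-W[i];print(round(np.linalg.norm(e),4),round(np.degrees(np.arctan2(e[1],e[0])),1))
print([back(c,p,.081).round(4) for p in[(236,177),(284,177),(260,177)]])
print("collars",[back(c,p,.09).round(4) for p in[(245,177),(274,177)]])
```

```text
[ 0.4959 -0.2507]
0.136 -101.3
0.185 169.0
0.1374 78.7
0.185 -11.4
[array([ 0.5002, -0.2208,  0.081 ]), array([ 0.4883, -0.28  ,  0.081 ]), array([ 0.4942, -0.2504,  0.081 ])]
collars [array([ 0.4997, -0.2327,  0.09  ]), array([ 0.4927, -0.2675,  0.09  ])]
```

View pics/t6.png

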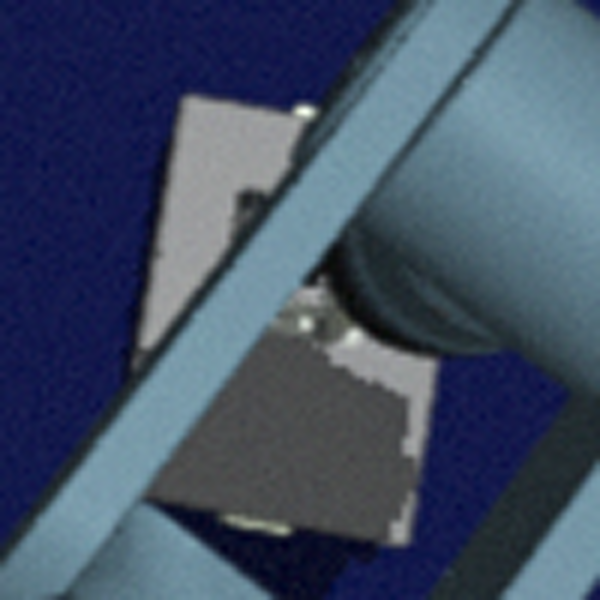

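Call:
drive_tool([
  {"slide":[-0.091,0.03,0.3],"delta_rot":[0,0,0],"hand":0.0},
  {"slide":[0,0,0.3],"delta_rot":[0,0,0],"hand":0.0},
  {"slide":[0,0,0.3],"delta_rot":[0,0,0],"hand":0.0},
  {"slide":[0,0,0],"delta_rot":[0,0,0],"hand":0.0},
  {"slide":[0,0,0],"delta_rot":[0,0,0],"hand":0.0},
])

```text
time_s: 11.22
eef_pos: [0.4937, -0.2496, 0.2103]
eef_rot: [0.0, 0.995, -0.098, 0.0]
wrist_force: [-0.6, 0.5, -0.9]
opening: 0.088
```

```bash
python3 mv.py .4935 -.25 .21; python3 snap.py scene s7 165 160 70 80 8
```

```text
t11.22 pos [ 0.4937 -0.2496  0.2103] yaw -11.28 zax [ 0. -0. -1.] F [-0.61  0.46 -0.93] op 0.088 q [-0.68  0.12  1.65 -0.    1.37  1.08]
slide units total [-0.003  0.008  0.006]
```

View pics/s7.png

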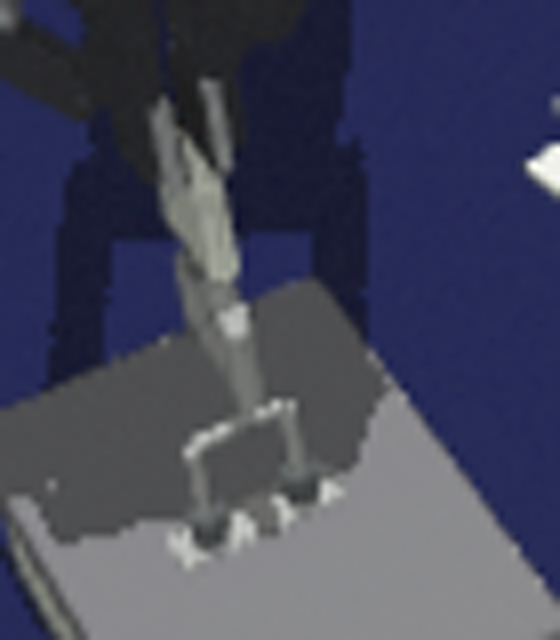

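The hook hangs over the eye's bar: the near leg's foot is at (253,400) and the bar's middle at (240,422). By vision the bar should be at about z = 0.131, so I'll descend in small steps and feel for it.

Call:
drive_tool([
  {"slide":[0,0,0.06],"delta_rot":[0,0,0],"hand":0.0},
  {"slide":[0,0,0.06],"delta_rot":[0,0,0],"hand":0.0},
  {"slide":[0,0,0.06],"delta_rot":[0,0,0],"hand":0.0},
  {"slide":[0,0,0.04],"delta_rot":[0,0,0],"hand":0.0},
  {"slide":[0,0,0.02],"delta_rot":[0,0,0],"hand":0.0},
])

```text
time_s: 11.9
eef_pos: [0.4935, -0.2495, 0.198]
eef_rot: [-0.0, 0.995, -0.098, -0.0]
wrist_force: [-1.2, -0.3, -0.7]
opening: 0.09
```

Call:
drive_tool([
  {"slide":[0,0,0.02],"delta_rot":[0,0,0],"hand":0.0},
  {"slide":[0,0,0.02],"delta_rot":[0,0,0],"hand":0.0},
  {"slide":[0,0,0.02],"delta_rot":[0,0,0],"hand":0.0},
  {"slide":[0,0,0.02],"delta_rot":[0,0,0],"hand":0.0},
  {"slide":[0,0,0],"delta_rot":[0,0,0],"hand":0.0},
])

```text
time_s: 12.52
eef_pos: [0.4935, -0.2495, 0.1941]
eef_rot: [-0.0, 0.995, -0.098, -0.0]
wrist_force: [0.5, 0.2, -1.8]
opening: 0.085
```

Call:
drive_tool([
  {"slide":[0,0,0.02],"delta_rot":[0,0,0],"hand":0.0},
  {"slide":[0,0,0.02],"delta_rot":[0,0,0],"hand":0.0},
  {"slide":[0,0,0.02],"delta_rot":[0,0,0],"hand":0.0},
  {"slide":[0,0,0.02],"delta_rot":[0,0,0],"hand":0.0},
  {"slide":[0,0,0],"delta_rot":[0,0,0],"hand":0.0},
])

```text
time_s: 13.15
eef_pos: [0.4935, -0.2495, 0.1901]
eef_rot: [-0.0, 0.995, -0.098, -0.0]
wrist_force: [-0.0, 0.3, -1.0]
opening: 0.088
```

Call:
drive_tool([
  {"slide":[0,0,0.02],"delta_rot":[0,0,0],"hand":0.0},
  {"slide":[0,0,0.02],"delta_rot":[0,0,0],"hand":0.0},
  {"slide":[0,0,0.02],"delta_rot":[0,0,0],"hand":0.0},
  {"slide":[0,0,0.02],"delta_rot":[0,0,0],"hand":0.0},
  {"slide":[0,0,0],"delta_rot":[0,0,0],"hand":0.0},
])

```text
time_s: 13.78
eef_pos: [0.4935, -0.2495, 0.1861]
eef_rot: [-0.0, 0.995, -0.098, -0.0]
wrist_force: [-0.6, 0.6, -1.3]
opening: 0.085
```

Call:
drive_tool([
  {"slide":[0,0,0.02],"delta_rot":[0,0,0],"hand":0.0},
  {"slide":[0,0,0.02],"delta_rot":[0,0,0],"hand":0.0},
  {"slide":[0,0,0.02],"delta_rot":[0,0,0],"hand":0.0},
  {"slide":[0,0,0.02],"delta_rot":[0,0,0],"hand":0.0},
  {"slide":[0,0,0],"delta_rot":[0,0,0],"hand":0.0},
])

```text
time_s: 14.4
eef_pos: [0.4938, -0.2497, 0.1826]
eef_rot: [0.0, 0.995, -0.098, 0.0]
wrist_force: [0.2, 0.8, 3.6]
opening: 0.087
```

Contact is at TCP z of about 0.184, with about 5 N above the baseline. That puts the bar at about 0.129, which agrees with vision. I'll keep pushing.

Call:
drive_tool([
  {"slide":[0,0,0.03],"delta_rot":[0,0,0],"hand":0.0},
  {"slide":[0,0,0.03],"delta_rot":[0,0,0],"hand":0.0},
  {"slide":[0,0,0.03],"delta_rot":[0,0,0],"hand":0.0},
  {"slide":[0,0,0.03],"delta_rot":[0,0,0],"hand":0.0},
  {"slide":[0,0,0],"delta_rot":[0,0,0],"hand":0.0},
])

```text
time_s: 15.02
eef_pos: [0.4936, -0.2496, 0.1762]
eef_rot: [0.0, 0.995, -0.098, 0.0]
wrist_force: [0.1, 0.1, 4.7]
opening: 0.088
```

Call:
drive_tool([
  {"slide":[0,0,0.03],"delta_rot":[0,0,0],"hand":0.0},
  {"slide":[0,0,0.03],"delta_rot":[0,0,0],"hand":0.0},
  {"slide":[0,0,0.03],"delta_rot":[0,0,0],"hand":0.0},
  {"slide":[0,0,0.03],"delta_rot":[0,0,0],"hand":0.0},
  {"slide":[0,0,0],"delta_rot":[0,0,0],"hand":0.0},
])

```text
time_s: 15.65
eef_pos: [0.4932, -0.2493, 0.1697]
eef_rot: [-0.0, 0.995, -0.098, -0.001]
wrist_force: [-0.6, 0.3, 2.6]
opening: 0.088
```

Call:
drive_tool([
  {"slide":[0,0,0.03],"delta_rot":[0,0,0],"hand":0.0},
  {"slide":[0,0,0.03],"delta_rot":[0,0,0],"hand":0.0},
  {"slide":[0,0,0.03],"delta_rot":[0,0,0],"hand":0.0},
  {"slide":[0,0,0.03],"delta_rot":[0,0,0],"hand":0.0},
  {"slide":[0,0,0],"delta_rot":[0,0,0],"hand":0.0},
])

```text
time_s: 16.27
eef_pos: [0.4933, -0.2494, 0.1638]
eef_rot: [-0.0, 0.995, -0.098, -0.0]
wrist_force: [-2.4, -0.4, 2.6]
opening: 0.086
```

Call:
drive_tool([
  {"slide":[0,0,0.02],"delta_rot":[0,0,0],"hand":0.0},
  {"slide":[0,0,0.02],"delta_rot":[0,0,0],"hand":0.0},
  {"slide":[0,0,0.02],"delta_rot":[0,0,0],"hand":0.0},
  {"slide":[0,0,0],"delta_rot":[0,0,0],"hand":0.0},
  {"slide":[0,0,0],"delta_rot":[0,0,0],"hand":0.0},
])

```text
time_s: 16.9
eef_pos: [0.4929, -0.2491, 0.1604]
eef_rot: [-0.0, 0.995, -0.098, -0.001]
wrist_force: [1.3, 0.2, -2.8]
opening: 0.086
```

Call:
drive_tool([
  {"slide":[0,0,0.02],"delta_rot":[0,0,0],"hand":0.0},
  {"slide":[0,0,0.02],"delta_rot":[0,0,0],"hand":0.0},
  {"slide":[0,0,0],"delta_rot":[0,0,0],"hand":0.0},
  {"slide":[0,0,0],"delta_rot":[0,0,0],"hand":0.0},
  {"slide":[0,0,0],"delta_rot":[0,0,0],"hand":0.0},
])

```text
time_s: 17.52
eef_pos: [0.4937, -0.2496, 0.1593]
eef_rot: [0.0, 0.995, -0.098, 0.0]
wrist_force: [0.0, -1.2, -1.1]
opening: 0.088
```

```bash
python3 mv.py; python3 snap.py scene s8 165 160 70 80 8
```

```text
t17.52 pos [ 0.4937 -0.2496  0.1593] yaw -11.28 zax [ 0. -0. -1.] F [ 0.05 -1.24 -1.08] op 0.088 q [-0.68  0.17  1.7   0.    1.27  1.08]
```

View pics/s8.png

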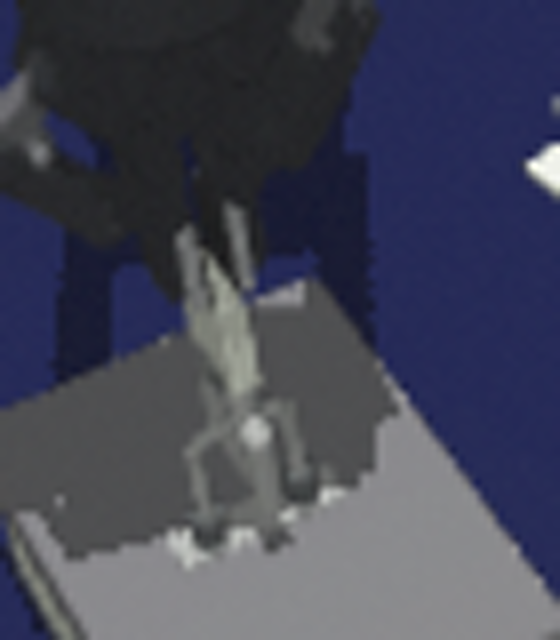

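The force is back at baseline and the bar is inside. I'll go about 2 mm deeper for margin, then tug up gently.

Call:
drive_tool([
  {"slide":[0,0,0.02],"delta_rot":[0,0,0],"hand":0.0},
  {"slide":[0,0,0.02],"delta_rot":[0,0,0],"hand":0.0},
  {"slide":[0,0,0],"delta_rot":[0,0,0],"hand":0.0},
  {"slide":[0,0,0],"delta_rot":[0,0,0],"hand":0.0},
  {"slide":[0,0,0],"delta_rot":[0,0,0],"hand":0.0},
])

```text
time_s: 18.2
eef_pos: [0.4936, -0.2496, 0.1572]
eef_rot: [0.0, 0.995, -0.098, 0.0]
wrist_force: [-0.0, 0.1, -1.2]
opening: 0.087
```

Call:
drive_tool([
  {"slide":[0,0,-0.06],"delta_rot":[0,0,0],"hand":0.0},
  {"slide":[0,0,-0.06],"delta_rot":[0,0,0],"hand":0.0},
  {"slide":[0,0,-0.06],"delta_rot":[0,0,0],"hand":0.0},
  {"slide":[0,0,-0.06],"delta_rot":[0,0,0],"hand":0.0},
  {"slide":[0,0,0],"delta_rot":[0,0,0],"hand":0.0},
])

```text
time_s: 18.82
eef_pos: [0.4938, -0.2497, 0.1696]
eef_rot: [0.0, 0.995, -0.098, 0.0]
wrist_force: [0.6, 0.4, -0.5]
opening: 0.09
```

Call:
drive_tool([
  {"slide":[0,0,-0.02],"delta_rot":[0,0,0],"hand":0.0},
  {"slide":[0,0,-0.02],"delta_rot":[0,0,0],"hand":0.0},
  {"slide":[0,0,-0.02],"delta_rot":[0,0,0],"hand":0.0},
  {"slide":[0,0,0],"delta_rot":[0,0,0],"hand":0.0},
  {"slide":[0,0,0],"delta_rot":[0,0,0],"hand":0.0},
])

```text
time_s: 19.45
eef_pos: [0.4936, -0.2495, 0.1721]
eef_rot: [-0.0, 0.995, -0.098, -0.0]
wrist_force: [-0.8, -0.3, -1.3]
opening: 0.089
```

Call:
drive_tool([
  {"slide":[0,0,-0.02],"delta_rot":[0,0,0],"hand":0.0},
  {"slide":[0,0,-0.01],"delta_rot":[0,0,0],"hand":0.0},
  {"slide":[0,0,0],"delta_rot":[0,0,0],"hand":0.0},
  {"slide":[0,0,0],"delta_rot":[0,0,0],"hand":0.0},
  {"slide":[0,0,0],"delta_rot":[0,0,0],"hand":0.0},
])

```text
time_s: 20.08
eef_pos: [0.4936, -0.2496, 0.1737]
eef_rot: [-0.0, 0.995, -0.098, 0.0]
wrist_force: [0.4, 0.4, -1.7]
opening: 0.086
```

Call:
drive_tool([
  {"slide":[0,0,-0.01],"delta_rot":[0,0,0],"hand":0.0},
  {"slide":[0,0,-0.01],"delta_rot":[0,0,0],"hand":0.0},
  {"slide":[0,0,0],"delta_rot":[0,0,0],"hand":0.0},
  {"slide":[0,0,0],"delta_rot":[0,0,0],"hand":0.0},
  {"slide":[0,0,0],"delta_rot":[0,0,0],"hand":0.0},
])

```text
time_s: 20.7
eef_pos: [0.4934, -0.2494, 0.1744]
eef_rot: [-0.0, 0.995, -0.098, -0.0]
wrist_force: [-0.2, 0.0, -5.0]
opening: 0.088
```

Call:
drive_tool([
  {"slide":[0,0,-0.01],"delta_rot":[0,0,0],"hand":0.0},
  {"slide":[0,0,-0.01],"delta_rot":[0,0,0],"hand":0.0},
  {"slide":[0,0,0],"delta_rot":[0,0,0],"hand":0.0},
  {"slide":[0,0,0],"delta_rot":[0,0,0],"hand":0.0},
  {"slide":[0,0,0],"delta_rot":[0,0,0],"hand":0.0},
])

```text
time_s: 21.32
eef_pos: [0.4934, -0.2494, 0.1754]
eef_rot: [-0.0, 0.995, -0.098, -0.0]
wrist_force: [0.6, -1.7, -10.0]
opening: 0.094
```

The gate is holding at about 8.7 N net. I'll add a little to reach about 10 N and hold.

Call:
drive_tool([
  {"slide":[0,0,-0.006],"delta_rot":[0,0,0],"hand":0.0},
  {"slide":[0,0,0],"delta_rot":[0,0,0],"hand":0.0},
  {"slide":[0,0,0],"delta_rot":[0,0,0],"hand":0.0},
  {"slide":[0,0,0],"delta_rot":[0,0,0],"hand":0.0},
  {"slide":[0,0,0],"delta_rot":[0,0,0],"hand":0.0},
])

```text
time_s: 21.95
eef_pos: [0.4935, -0.2495, 0.1759]
eef_rot: [-0.0, 0.995, -0.098, -0.0]
wrist_force: [0.2, -0.2, -10.7]
opening: 0.085
```

```bash
python3 mv.py; python3 snap.py scene s9 165 160 70 80 8; python3 mv.py
```

```text
t21.95 pos [ 0.4935 -0.2495  0.1759] yaw -11.28 zax [-0.  0. -1.] F [  0.18  -0.22 -10.72] op 0.085 q [-0.68  0.15  1.69 -0.    1.3   1.08]
t22.00 pos [ 0.4935 -0.2495  0.1759] yaw -11.28 zax [-0.  0. -1.] F [  0.73   0.83 -10.52] op 0.084 q [-0.68  0.15  1.69 -0.    1.3   1.08]
```

View pics/s9.png

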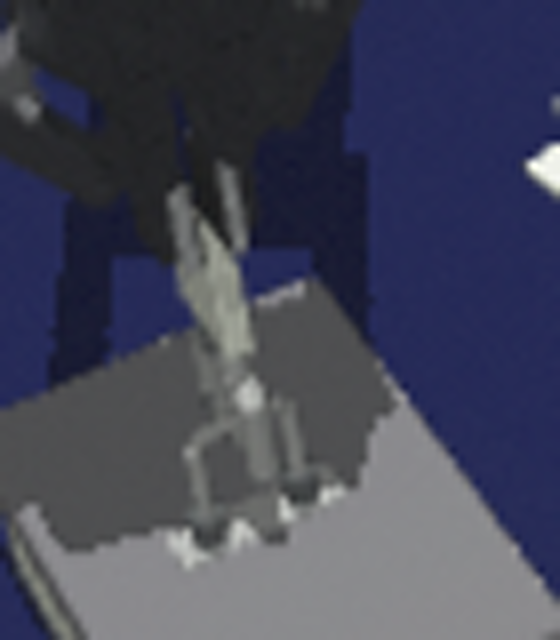

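The gate holds at about 9.5 N net and stays shut. I'll lower until the crown is nearly on the bar and release.

Call:
drive_tool([
  {"slide":[0,0,0.1],"delta_rot":[0,0,0],"hand":0.0},
  {"slide":[0,0,0.12],"delta_rot":[0,0,0],"hand":0.0},
  {"slide":[0,0,0.12],"delta_rot":[0,0,0],"hand":0.0},
  {"slide":[0,0,0.08],"delta_rot":[0,0,0],"hand":0.0},
  {"slide":[0,0,0],"delta_rot":[0,0,0],"hand":0.0},
])

```text
time_s: 22.62
eef_pos: [0.4934, -0.2495, 0.1547]
eef_rot: [-0.0, 0.995, -0.098, -0.0]
wrist_force: [0.2, 0.5, -0.9]
opening: 0.09
```

Call:
drive_tool([
  {"slide":[0,0,0.015],"delta_rot":[0,0,0],"hand":0.0},
  {"slide":[0,0,0.015],"delta_rot":[0,0,0],"hand":0.0},
  {"slide":[0,0,0.015],"delta_rot":[0,0,0],"hand":0.0},
  {"slide":[0,0,0],"delta_rot":[0,0,0],"hand":0.0},
  {"slide":[0,0,0],"delta_rot":[0,0,0],"hand":0.0},
])

```text
time_s: 23.25
eef_pos: [0.4936, -0.2496, 0.1528]
eef_rot: [0.0, 0.995, -0.098, 0.0]
wrist_force: [-0.0, -0.2, -0.5]
opening: 0.095
```

Call:
drive_tool([
  {"slide":[0,0,0],"delta_rot":[0,0,0],"hand":0.2},
  {"slide":[0,0,0],"delta_rot":[0,0,0],"hand":0.4},
  {"slide":[0,0,0],"delta_rot":[0,0,0],"hand":0.7},
  {"slide":[0,0,0],"delta_rot":[0,0,0],"hand":0.9},
  {"slide":[0,0,0],"delta_rot":[0,0,0],"hand":0.9},
])

```text
time_s: 23.88
eef_pos: [0.4936, -0.2496, 0.1528]
eef_rot: [0.0, 0.995, -0.098, 0.0]
wrist_force: [0.3, -0.4, -0.6]
opening: 0.9
```

```bash
python3 mv.py; python3 snap.py scene s10 165 160 70 80 8;python3 snap.py wrist w10
```

```text
t23.88 pos [ 0.4936 -0.2496  0.1528] yaw -11.28 zax [ 0. -0. -1.] F [ 0.3  -0.37 -0.59] op 0.900 q [-0.68  0.18  1.71 -0.    1.26  1.08]
```

View pics/s10.png

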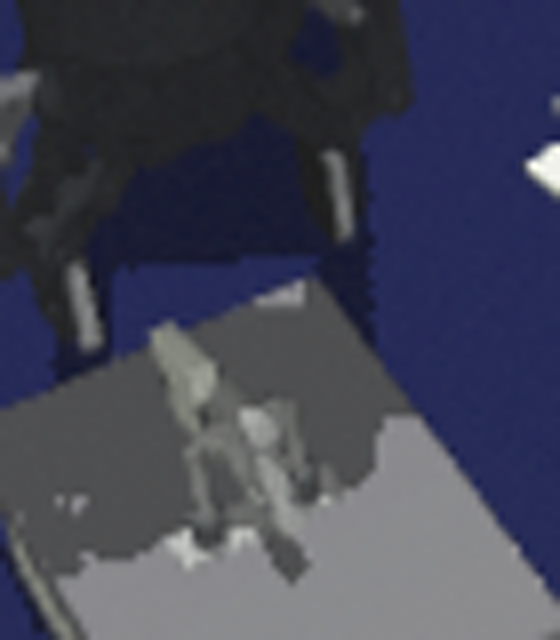

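View pics/w10.png

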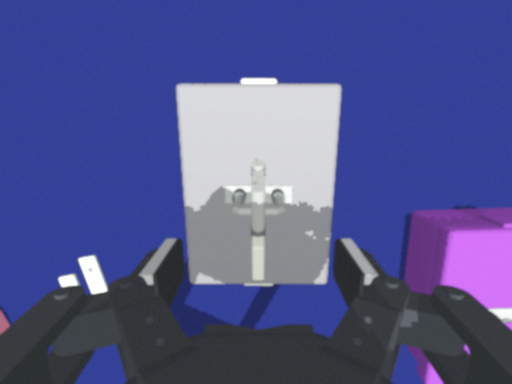

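The hook is free. It hangs on the bar and leans toward -x, with the tag at (258,258) in the wrist view between the open fingers. Retreating straight up.

Call:
drive_tool([
  {"slide":[0,0,-0.4],"delta_rot":[0,0,0],"hand":0.9},
  {"slide":[0,0,-0.6],"delta_rot":[0,0,0],"hand":0.9},
  {"slide":[0,0,-0.8],"delta_rot":[0,0,0],"hand":0.9},
  {"slide":[0,0,-0.8],"delta_rot":[0,0,0],"hand":0.9},
  {"slide":[0,0,0],"delta_rot":[0,0,0],"hand":0.9},
])

```text
time_s: 24.6
eef_pos: [0.4953, -0.2508, 0.2869]
eef_rot: [0.002, 0.995, -0.098, 0.003]
wrist_force: [-0.1, -0.3, -0.4]
opening: 0.899
```

Call:
drive_tool([
  {"slide":[0,0,0],"delta_rot":[0,0,0],"hand":0.9},
  {"slide":[0,0,0],"delta_rot":[0,0,0],"hand":0.9},
  {"slide":[0,0,0],"delta_rot":[0,0,0],"hand":0.9},
  {"slide":[0,0,0],"delta_rot":[0,0,0],"hand":0.9},
  {"slide":[0,0,0],"delta_rot":[0,0,0],"hand":0.9},
])

```text
time_s: 25.22
eef_pos: [0.4935, -0.2495, 0.2825]
eef_rot: [-0.0, 0.995, -0.098, -0.0]
wrist_force: [0.2, 0.6, 0.5]
opening: 0.896
```

```bash
python3 mv.py; python3 snap.py scene s11 165 160 70 80 8; python3 snap.py scene s12; python3 snap.py wrist w11 190 110 140 110 5
```

```text
t25.23 pos [ 0.4935 -0.2495  0.2825] yaw -11.28 zax [-0.  0. -1.] F [0.19 0.6  0.49] op 0.896 q [-0.68  0.07  1.56 -0.    1.51  1.08]
```

View pics/s11.png

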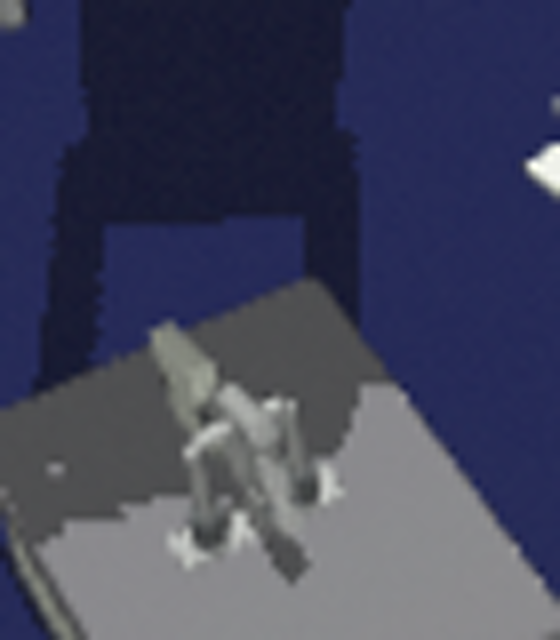

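View pics/s12.png

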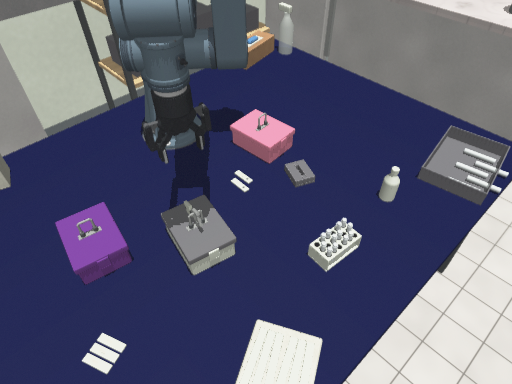

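View pics/w11.png

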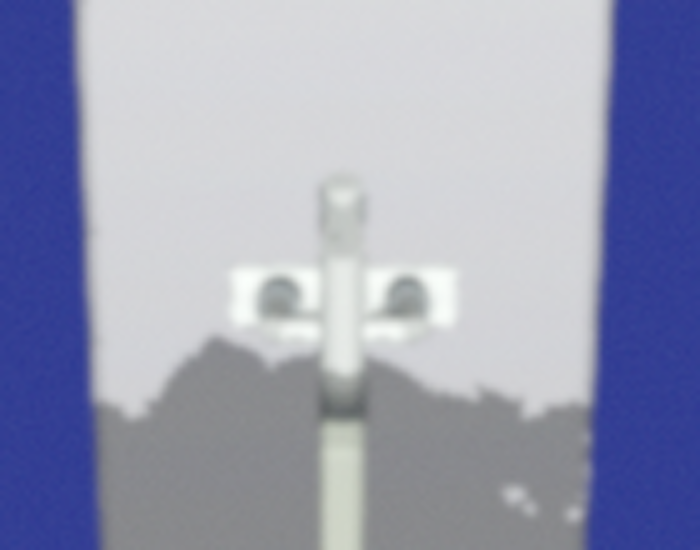

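The hook hangs on the eye, leaning. Its pose is the same in two pictures about 1.4 s apart, so it is at rest. The gripper is clear and the other objects have not moved, so I'm handing in.

```bash
python3 -c "
from bench import ctrl
print(ctrl.hand_in())"
```

```text
the job is handed in; nothing more can be done
None
```

The hook is clipped on the grey carrier's eye with the gate holding, and I handed the job in at about 25 s of the 61 s. The hand-in gives no verdict.

- **Clipping:** I first looked at the hook face-on to see which side the gate's pivot was. The gate met the bar at a TCP height of about 0.184 m, putting the bar at about z = 0.129 m, close to the 0.131 m I got from the camera. Pushing force was about 4 to 6 N at each reading, then dropped back to just the hook's weight as the bar passed the gate.
- **Tug:** The upward pull reached a reading of 10.7 N, about 9.5 N after taking off the hook's weight. The gate held.
- **Release:** I lowered the hook until its crown was nearly on the bar and let go. The last pictures show it on the eye, leaning toward the robot side. Its pose was the same in two pictures about 1.4 s apart. The gripper is about 13 cm above where it let go.
- **Other objects:** The rack, cassettes and bottle look unmoved.

I could not see the gate angle directly after release. That it is shut rests on the force drop and on the gate holding during the tug. No check disagreed beyond about 2 mm between cameras.

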